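# Close the pressure filter holder: lay in the lid and draw it down crosswise

### The job

Close the filter holder: set its lid down level inside the rim, without dropping it, and let go. Then tighten the four clamp screws clockwise by their wings, working crosswise and a little at a time so that the lid comes down without cocking: first turn each about halfway (one, the one diagonally opposite, then the other two), then go round again in the same crosswise way and turn each to its stop. Leave the other things on the bench where they are.

Things in the scene. Friction and masses are not known exactly. Their poses are not given: they have to be found in the camera images.
- holder: Pressure filter holder, polished steel, fixed to the bench: round dish 180 mm across, 56 mm high, on four legs, hose barb sticking out level at its own -x. Origin: centre of its underside; z up; yaw varies by 40 degrees either way. Four clamp screws stand on a circle of 80 mm radius. Inside its rim (inner radius 67 mm, top at z = 56 mm) lies a springy black gasket ring.
- seat (a point): Centre of the gasket's top face, 51 mm above the bench and 5 mm above the metal seat; axes as the holder's. The lid's origin comes here when the lid has been laid in, and ends about 4 mm lower when it is clamped down. The gasket gives about 12 N per mm for the whole ring.
- lid: Loose round aluminium lid, 0.3 to 0.6 kg, flat on the bench left of the holder, right way up: disc 128 mm across, 10 mm thick, bottom edge chamfered; central round knob 34 mm across, straight side 26 to 46 mm above the origin, top at 49 mm, neck 26 mm below it. Origin: centre of the underside; z up. No right way round. It has 3 mm of play all round inside the rim.
- clamp_a (a joint): Turn of clamp screw a, the far left one in the holder's frame (far is its +x, left its +y), diagonal partner of c. 0 = open, grows clockwise seen from above, 1.42 rad = stop. Stays where left (0.12 N m, about 0.4 under load). Coarse thread: sinks 4.5 mm per rad. Its claw swings with it: clear of the lid's path up to 0.15 rad, touches the lid at about 0.42, then presses it down.
- wing_a (a point): Middle of the top edge of clamp screw a's wing, on its turning axis; 111 mm above the bench when open. The wing is an upright bar 56 mm long, 12 thick, 26 high, gripped from above across its thickness; the claw's upper face lies 32 mm below this point. x: along wing and claw (50 mm long, rubber foot under its end), y: across the thickness, z up; turns with the screw.
- clamp_b (a joint): Turn of clamp screw b, the near left one in the holder's frame (far is its +x, left its +y), diagonal partner of d. 0 = open, grows clockwise seen from above, 1.42 rad = stop. Stays where left (0.12 N m, about 0.4 under load). Coarse thread: sinks 4.5 mm per rad. Its claw swings with it: clear of the lid's path up to 0.15 rad, touches the lid at about 0.42, then presses it down.
- wing_b (a point): Middle of the top edge of clamp screw b's wing, on its turning axis; 111 mm above the bench when open. The wing is an upright bar 56 mm long, 12 thick, 26 high, gripped from above across its thickness; the claw's upper face lies 32 mm below this point. x: along wing and claw (50 mm long, rubber foot under its end), y: across the thickness, z up; turns with the screw.
- clamp_c (a joint): Turn of clamp screw c, the near right one in the holder's frame (far is its +x, left its +y), diagonal partner of a. 0 = open, grows clockwise seen from above, 1.42 rad = stop. Stays where left (0.12 N m, about 0.4 under load). Coarse thread: sinks 4.5 mm per rad. Its claw swings with it: clear of the lid's path up to 0.15 rad, touches the lid at about 0.42, then presses it down.
- wing_c (a point): Middle of the top edge of clamp screw c's wing, on its turning axis; 111 mm above the bench when open. The wing is an upright bar 56 mm long, 12 thick, 26 high, gripped from above across its thickness; the claw's upper face lies 32 mm below this point. x: along wing and claw (50 mm long, rubber foot under its end), y: across the thickness, z up; turns with the screw.
- clamp_d (a joint): Turn of clamp screw d, the far right one in the holder's frame (far is its +x, left its +y), diagonal partner of b. 0 = open, grows clockwise seen from above, 1.42 rad = stop. Stays where left (0.12 N m, about 0.4 under load). Coarse thread: sinks 4.5 mm per rad. Its claw swings with it: clear of the lid's path up to 0.15 rad, touches the lid at about 0.42, then presses it down.
- wing_d (a point): Middle of the top edge of clamp screw d's wing, on its turning axis; 111 mm above the bench when open. The wing is an upright bar 56 mm long, 12 thick, 26 high, gripped from above across its thickness; the claw's upper face lies 32 mm below this point. x: along wing and claw (50 mm long, rubber foot under its end), y: across the thickness, z up; turns with the screw.
- tape: Bystander, to be left alone. Roll of tape lying flat at the back, 96 mm across, 25 mm high. Origin: centre of its underside.
- bottle: Bystander, to be left alone. Media bottle with screw cap, 56 mm across, 108 mm high, between the carton and the holder. Origin: centre of its underside.
- rack: Bystander, to be left alone. Tube rack, 64 x 110 x 39 mm high, behind and right of the holder. Origin: centre of its underside.
- carton: Bystander, to be left alone. Carton, 66 x 130 x 94 mm high, behind the lid. Origin: centre of its underside.
- forceps: Bystander, to be left alone. Forceps lying flat, 116 mm long, right of the holder. Origin: centre of its underside.

How it is judged:
By the outcome, as a careful person would: the job done as asked, in the order asked, and still so for the second after the job is handed in, with the robot touching nothing.
It also fails if it takes over 72 s, if anything falls off the work surface, if the arm or the gripper's body presses on something with over 40 N, if the wrist force passes 120 N, or if a joint passes its speed limit or range.

### The arm

A 6-joint arm with a two-finger parallel gripper is mounted at the origin on the work surface; the furniture and walls round the work are solid. World frame = base frame: x ahead of the robot, y to its left, z up, the work surface at z = 0. Lengths are in m, angles in degrees, forces in N, time in s.
With the tool pointing down it reaches from about 0.3 to 0.75 m from the base axis. Payload 8.5 kg.
Tool frame: the origin (TCP) lies at the centre of the arm's flange, where the gripper is bolted on; the fingertips stand 166 mm ahead of it and the grasp point (between the pads) lies 147 mm ahead of it; z points along the fingers, y is the line along which they close (so a half turn about z gives the same grasp; the last joint's range is limited). The gripper opens to 88 mm and grips with 3 to 60 N. Pads are 18 mm wide; open, the fingers measure 123 mm over their backs; the gripper's body (75 mm by 187 mm) begins 45 mm behind the grasp point.
Start: joints at [56.591, 21.807, 74.336, -0, 83.858, -12.336], TCP at [0.198, 0.513, 0.405] pointing down, gripper open.
Joint ranges: [-178.18, 178.18], [-50.72, 133.34], [12.68, 142.11], [-81.47, 261.47], [9.98, 163.14], [-165.26, 165.26]. Speed limits (degrees/s): [136.94, 136.94, 180, 180, 180, 180].

### API

Orientations are given as [roll, pitch, yaw] about the fixed x, y, z axes, in that order (R = Rz(yaw) Ry(pitch) Rx(roll)).
In Python, from workcell import arm, jaws, kin, telemetry, imaging, order gives the robot as it stands. Calls block until the motion is done:
- arm.reach(position, orientation): joint-space move of the TCP to a pose.
- arm.servo_line(position, frame=None, feed=0.15, force_limit=None): straight line of the TCP; frame=None keeps the orientation; feed is the mean speed in m/s. With force_limit (N) it stops when the force on the tool has changed by that much, and returns True; else False.
- arm.goto_joints(angles): joint-space move.
- jaws.open_jaws() and jaws.gripper_close(grip_force=None): open the fingers fully, or close them until they stop; grip_force is the grip in N (None keeps the last).
- arm.dwell(seconds).
- kin.solve_ik(position, orientation): joint angles nearest the present ones, or None.
- telemetry.get_state(): the state.
- imaging.snapshot(name): name is "scene" or "top" or "wrist"; returns a dict with "img" (400x640x3 uint8, blue, green, red), "intrinsics" (3x3 intrinsics, pixels), "rvec" (rotation vector, rad) and "tvec" (3), from world to camera coordinates, as OpenCV has them; the wrist camera has in their place "T_tool_cam" (4x4, takes a point from camera to tool coordinates, whose origin is the TCP and whose axes are the flange's). Camera axes: x right, y down, z forward; pixel columns grow to the right and rows downward; lengths in m; the calibration is good to about 2 mm. A picture is of the moment at which its call begins: read the wrist's pose just before it. There is no depth.
A pose or a line that the arm cannot do raises arm.MotionError and nothing moves.
- order.job_done(): hands the job in; it is judged then, once.
The state is a dict: "t": time; "joint_pos": joint angles; "qvel": joint speeds; "joint_torque": joint torques, N m; "position": TCP position; "tcp_rot": TCP orientation; "force": force on the tool from outside, world axes, zero at the start; "moment": the same for the moment, N m; "finger_gap": finger opening in m; "grasp_force": force on a finger pad.
Only numpy, scipy, OpenCV 4.12 (cv2) and the standard library are available. Lean on these libraries where they do the work, as an engineer would, in place of code of your own. Each camera call takes 0.05 s, during which the arm holds its last target. There are 200 camera calls.

## Working session

There is one attempt and no reset: what is moved stays moved. The work goes in short steps, each a Python script; the robot and the scene stay as the last script left them, time stands still between calls to the robot, and variables do not carry over. Pictures are saved under pics/ and viewed, at most 10 in all, crops included, and the job is handed in when it is done.

```bash
mkdir -p pics; ls; python3 - <<'E'
from workcell import arm, jaws, kin, telemetry, imaging
import cv2
for n in ("top","scene"):
    s=imaging.snapshot(n); cv2.imwrite(f"pics/{n}0.png",s["img"]); print(n,s["intrinsics"],s["rvec"],s["tvec"])
st=telemetry.get_state(); print(st)
print(imaging.snapshot("wrist")["T_tool_cam"])
E
```

```text
pics
top [[494.85239644   0.         328.62310696]
 [  0.         494.85239644 193.91981482]
 [  0.           0.           1.        ]] [ 2.11325377 -2.12605971  0.16091891] [-0.05577491  0.54770389  1.20989159]
scene [[407.62222409   0.         322.4091653 ]
 [  0.         407.62222409 194.41384748]
 [  0.           0.           1.        ]] [ 1.83560908 -1.78000453  0.68116018] [-0.04231571  0.48858611  0.72803845]
{'t': 0.1, 'joint_pos': array([ 5.65889132e+01,  2.18383219e+01,  7.43772488e+01, -1.09200981e-03,
        8.38571800e+01, -1.23379523e+01]), 'qvel': array([ 0.01143496, -0.09739222, -0.11178462,  0.00396046,  0.02769301,
       -0.05194097]), 'joint_torque': array([ 3.84101717e-03, -4.38645566e+01, -2.24913597e+01,  7.14808702e-02,
        3.41795781e-02, -7.36905781e-05]), 'position': array([0.19776528, 0.51318482, 0.40420681]), 'tcp_rot': array([-1.79928698e+02, -1.44846576e-02,  1.58926974e+02]), 'force': array([-0.05102878,  0.58760902, -0.23140549]), 'moment': array([0.02524811, 0.01601251, 0.03897123]), 'grasp_force': 0.0, 'finger_gap': 0.08803440838108798}
[[-2.66671477e-04 -9.48046460e-01 -3.18131794e-01  8.26999035e-02]
 [ 9.99999960e-01 -2.23716608e-04 -1.71556973e-04 -7.50148081e-04]
 [ 9.14726145e-05 -3.18131827e-01  9.48046482e-01  1.97661560e-02]
 [ 0.00000000e+00  0.00000000e+00  0.00000000e+00  1.00000000e+00]]
```

View pics/top0.png

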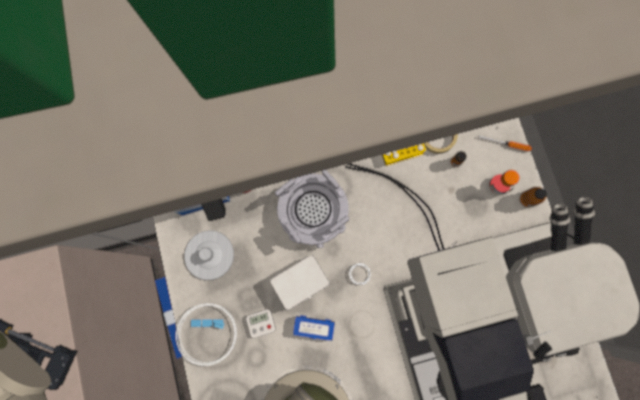

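View pics/scene0.png

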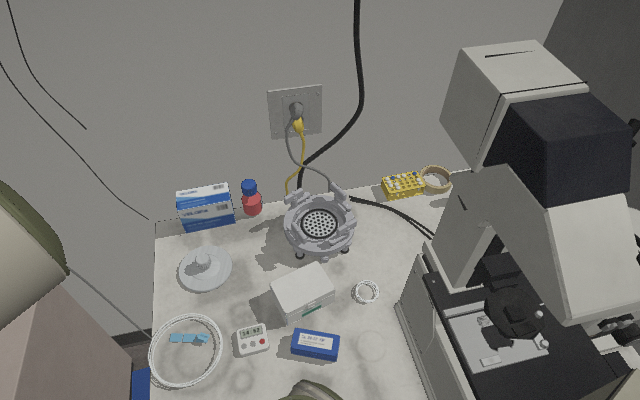

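The lid disc is at top ≈(208,256) with its knob at ≈(207,254), and the holder is at ≈(313,208). In the scene view they are at ≈(205,268) and ≈(320,223). A shelf overhangs the back and the microscope is on the right. I'll enlarge both views.

```bash
cat > h.py <<'E'
import numpy as np, cv2
from scipy.spatial.transform import Rotation as R
from workcell import arm, jaws, kin, telemetry, imaging, order
def ray(K,Rwc,c,px,z):
    d=Rwc@np.linalg.solve(K,[px[0],px[1],1.]); return c+d*(z-c[2])/d[2]
def fixed(name):
    s=imaging.snapshot(name); Rm=cv2.Rodrigues(np.array(s["rvec"]))[0]
    return s["img"],np.array(s["intrinsics"]),Rm.T,-Rm.T@np.array(s["tvec"]).ravel()
def wrist():
    st=telemetry.get_state(); s=imaging.snapshot("wrist"); T=np.array(s["T_tool_cam"])
    Rt=R.from_euler('xyz',st["tcp_rot"],degrees=True).as_matrix()
    return s["img"],np.array(s["intrinsics"]),Rt@T[:3,:3],np.array(st["position"])+Rt@T[:3,3]
E
python3 - <<'E'
from h import *
for n,pl in (("top",[((208,256),.01),((313,208),.056)]),("scene",[((205,268),.01),((320,223),.056)])):
    im,K,Rw,c=fixed(n); print(n,"cam",c)
    for p,z in pl: print(p,ray(K,Rw,c,p,z))
    if n=="top": a=im[165:255,263:363]
    else: a2=im[175:265,270:370]
cv2.imwrite("pics/crop1.png",cv2.resize(a,None,fx=6,fy=6,interpolation=cv2.INTER_CUBIC))
cv2.imwrite("pics/crop2.png",cv2.resize(a2,None,fx=6,fy=6,interpolation=cv2.INTER_CUBIC))
E
```

```text
top cam [ 0.32904473 -0.08725002  1.28492999]
(208, 256) [0.39413913 0.25307444 0.01      ]
(313, 208) [ 0.51021908 -0.01988888  0.056     ]
scene cam [-0.10741083 -0.03121358  0.87065241]
(205, 268) [0.39454757 0.25008178 0.01      ]
(320, 223) [ 0.50511514 -0.02288361  0.056     ]
```

View pics/crop1.png

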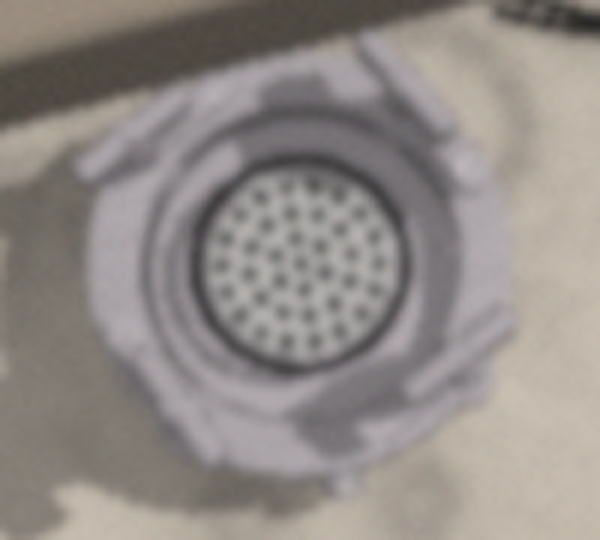

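```bash
python3 - <<'E'
from h import *
import pickle
out={}
for n,p in (("lid",[.385,.25,.36]),("hold",[.49,-.02,.40])):
    arm.reach(p,[180,0,180]); st=telemetry.get_state(); print(n,st["t"],st["joint_pos"].round(1),st["position"],st["tcp_rot"].round(2))
    out[n]=wrist(); cv2.imwrite(f"pics/w_{n}.png",out[n][0]); print(out[n][1])
pickle.dump(out,open("w.pkl","wb"))
E
```

```text
lid 1.4833 [ 18.2  15.2  92.4   0.   72.4 -71.8] [0.38484537 0.25049752 0.36016694] [ 1.7998e+02  2.0000e-02 -1.7999e+02]
[[330.76394654   0.         315.13652951]
 [  0.         330.76394654 196.21297936]
 [  0.           0.           1.        ]]
hold 2.6583 [ -16.1   16.    84.     0.    80.  -106.2] [ 0.48983878 -0.01895259  0.39983091] [ 1.7998e+02 -3.0000e-02 -1.7993e+02]
[[330.76394654   0.         315.13652951]
 [  0.         330.76394654 196.21297936]
 [  0.           0.           1.        ]]
```

View pics/w_lid.png

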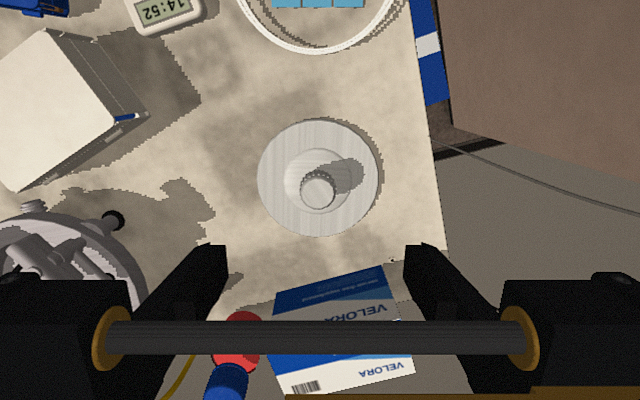

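View pics/w_hold.png

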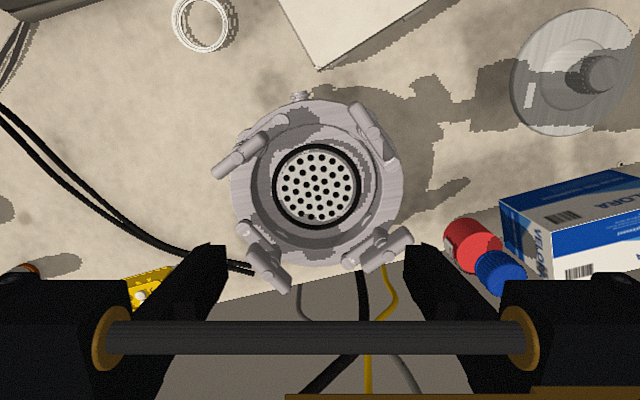

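Wrist view 1 shows the lid disc centred at ≈(318,178), columns 257–379, and the knob top at ≈(318,190). In view 2 the holder's perforated plate is centred at ≈(316,187) and all four wings are visible. I'll enlarge the holder to read the wing ends.

```bash
python3 - <<'E'
from h import *
im=cv2.imread("pics/w_hold.png")[85:300,200:425]
cv2.imwrite("pics/crop3.png",cv2.resize(im,None,fx=2.79*1.25,fy=2.79,interpolation=cv2.INTER_CUBIC) if 0 else cv2.resize(im,None,fx=2.75,fy=2.75,interpolation=cv2.INTER_CUBIC))
E
```

```text
(no output)
```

View pics/crop3.png

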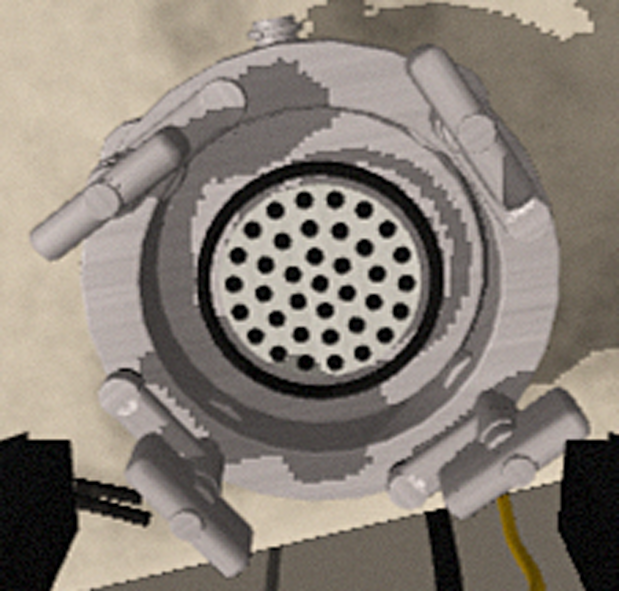

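The cap discs on the wings are at crop (102,200)=c, (479,133)=b, (519,467)=a and (187,523)=d. The gasket centre is ≈(320,279) and the barb ≈(275,30). I'll fit the holder pose to these.

```bash
cat > meas.py <<'E'
from h import *
import pickle
from scipy.optimize import least_squares
w=pickle.load(open("w.pkl","rb"))
_,K,Rw,c=w["hold"]
px=lambda p:(200+(p[0]+.5)/2.75-.5,85+(p[1]+.5)/2.75-.5)
caps=dict(c=(102,200),b=(479,133),a=(519,467),d=(187,523))
mids=dict(c=(108,193),b=(474,131),a=(517,455),d=(191,507))
ends=dict(c=((45,245),(172,140)),b=((428,62),(518,200)),a=((460,505),(575,405)),d=((145,455),(237,560)))
ang=dict(a=45,b=135,c=-135,d=-45)
def fit(src,z):
    P={k:ray(K,Rw,c,px(v),z)[:2] for k,v in src.items()}
    f=lambda q:np.concatenate([P[k]-q[:2]-.08*np.array([np.cos(q[2]+np.radians(ang[k])),np.sin(q[2]+np.radians(ang[k]))]) for k in P])
    s=least_squares(f,[.5,-.02,0]); print("z",z,s.x[:2].round(4),np.degrees(s.x[2]).round(1),(s.fun*1e3).round(1))
if __name__=="__main__":
    for z in (.105,.111,.115): fit(caps,z)
    for z in (.105,.111): fit(mids,z)
    print("plate",ray(K,Rw,c,px((320,283)),.046),"gasket",ray(K,Rw,c,px((320,279)),.051))
    for k,e in ends.items():
        d=ray(K,Rw,c,px(e[1]),.111)-ray(K,Rw,c,px(e[0]),.111); print(k,np.degrees(np.arctan2(d[1],d[0])).round(1),np.linalg.norm(d))
    print("barb",ray(K,Rw,c,px((272,30)),.03))
    _,K,Rw,c=w["lid"]
    print("lid disc",ray(K,Rw,c,(318,177.5),.008),"knob",ray(K,Rw,c,(318,190),.049))
E
python3 meas.py
```

```text
z 0.105 [ 0.5107 -0.0183] 10.4 [-0.8 -1.7 -0.8  1.6  0.1  1.2  1.5 -1.1]
z 0.111 [ 0.5085 -0.0183] 10.4 [ 0.2 -0.2  0.6  0.6 -0.9 -0.3  0.  -0.1]
z 0.115 [ 0.5069 -0.0184] 10.4 [ 0.9  0.8  1.6 -0.1 -1.5 -1.3 -0.9  0.6]
z 0.105 [ 0.5073 -0.018 ] 10.3 [ 0.5 -0.   1.9 -0.3 -1.1 -0.1 -1.3  0.4]
z 0.111 [ 0.5051 -0.0181] 10.3 [ 1.5  1.4  3.3 -1.3 -2.1 -1.5 -2.8  1.4]
plate [ 0.50916214 -0.01866742  0.046     ] gasket [ 0.50605111 -0.01868841  0.051     ]
c 128.3 0.051389800431287276
b 35.5 0.0492254614115569
a 136.2 0.051085454957872437
d 36.0 0.04979251435474685
barb [ 0.4166365 -0.0364608  0.03     ]
lid disc [0.39295546 0.25274444 0.008     ] knob [0.39366775 0.25239358 0.049     ]
```

```bash
cat >> h.py <<'E'
C=np.array([.5083,-.0184]); YAW=10.4; ANG=dict(a=45,b=135,c=-135,d=-45)
def axis(k):
    t=np.radians(YAW+ANG[k]); return C+.08*np.array([np.cos(t),np.sin(t)])
E
python3 - <<'E'
from h import *
import meas
_,K,Rw,c=meas.w["hold"]
im=cv2.imread("pics/w_hold.png")[85:300,200:425]; im=cv2.resize(im,None,fx=2.75,fy=2.75,interpolation=cv2.INTER_CUBIC)
def proj(P):
    v=K@(Rw.T@(np.array(P)-c)); return ((v[:2]/v[2]-[200,85]+.5)*2.75-.5)
for off,col in ((72,(0,0,255)),(81.4,(0,255,0))):
  for k in ANG:
    t=np.radians(YAW+ANG[k]+180+off); u=np.array([np.cos(t),np.sin(t)]); n=np.array([-u[1],u[0]])
    q=[proj([*(axis(k)+s*.028*u+r*.006*n),.111]) for s,r in((1,1),(1,-1),(-1,-1),(-1,1))]
    cv2.polylines(im,[np.int32(np.array(q)*8)],True,col,1,cv2.LINE_AA,3)
cv2.imwrite("pics/ov.png",im)
_,K,Rw,c=meas.w["lid"]
for p in ((275,295),(380,265)): print("carton",meas.ray(K,Rw,c,p,.094))
def yaws(p,z):
    for y in range(-180,180,15):
        q=kin.solve_ik([*p,z],[180,0,y]); print(y,None if q is None else np.round(q,0)[[0,3,5]],end=";")
    print()
yaws(axis('a'),.25); yaws(axis('d'),.25)
E
```

```text
carton [0.47560729 0.21467078 0.094     ]
carton [0.44592332 0.30452623 0.094     ]
-180 [ -7.   0. -97.];-165 [  -7.    0. -112.];-150 [  -7.    0. -127.];-135 [  -7.    0. -142.];-120 [  -7.    0. -157.];-105 None;-90 None;-75 [ -7.  -0. 158.];-60 [ -7.  -0. 143.];-45 [ -7.  -0. 128.];-30 [ -7.  -0. 113.];-15 [-7. -0. 98.];0 [-7. -0. 83.];15 [-7. -0. 68.];30 [-7. -0. 53.];45 [-7. -0. 38.];60 [-7. -0. 23.];75 [-7. -0.  8.];90 [-7. -0. -7.];105 [ -7.   0. -22.];120 [ -7.   0. -37.];135 [ -7.   0. -52.];150 [ -7.   0. -67.];165 [ -7.   0. -82.];
-180 [ -18.    0. -108.];-165 [ -18.    0. -123.];-150 [ -18.    0. -138.];-135 [ -18.    0. -153.];-120 None;-105 None;-90 [-18.  -0. 162.];-75 [-18.  -0. 147.];-60 [-18.  -0. 132.];-45 [-18.  -0. 117.];-30 [-18.  -0. 102.];-15 [-18.  -0.  87.];0 [-18.  -0.  72.];15 [-18.  -0.  57.];30 [-18.  -0.  42.];45 [-18.  -0.  27.];60 [-18.  -0.  12.];75 [-18.  -0.  -3.];90 [-18.   0. -18.];105 [-18.   0. -33.];120 [-18.   0. -48.];135 [-18.   0. -63.];150 [-18.   0. -78.];165 [-18.   0. -93.];
```

View pics/ov.png

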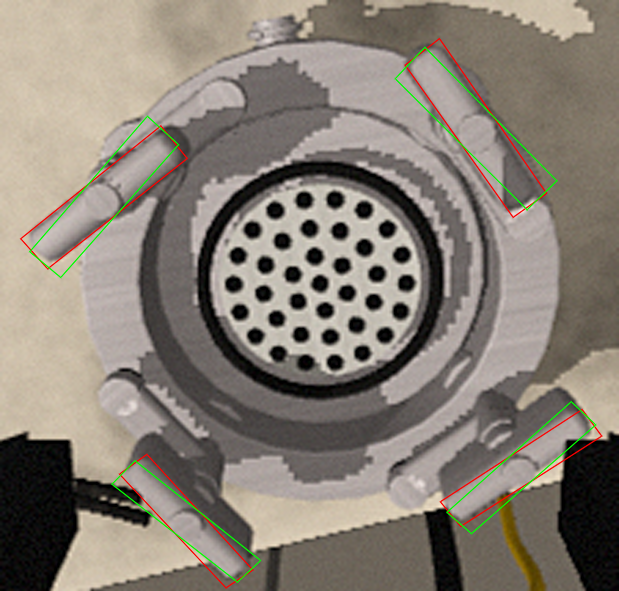

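The true offset lies between the two overlays: about 74–75° from inward, nearer the red. Now I'll pick the lid with yaw −165, which keeps the gripper parallel to the carton.

```bash
python3 - <<'E'
from h import *
O=[180,0,-165]; x,y=.3934,.2525
def S(m):
    s=telemetry.get_state(); print(m,round(s["t"],2),s["position"].round(4),s["force"].round(1),s["moment"].round(2),round(s["finger_gap"],4),round(s["grasp_force"],1)); return s
arm.reach([x,y,.28],O)
arm.servo_line([x,y,.1845],feed=.15); S("down")
jaws.gripper_close(40); s=S("grip"); zg=s["position"][2]; open("zg","w").write(str(zg))
arm.servo_line([x,y,.36],feed=.2); S("up")
arm.servo_line([*C,.36],feed=.35); S("over")
cv2.imwrite("pics/held.png",wrist()[0])
f=fixed("scene")[0]; cv2.imwrite("pics/held_s.png",f)
E
```

```text
down 4.68 [0.3939 0.2523 0.1851] [ 0.  -0.3  0.1] [0.07 0.05 0.  ] 0.0881 0.0
grip 5.57 [0.3934 0.2525 0.1845] [-0.3  0.5 -0.1] [ 0.03  0.   -0.03] 0.0327 40.0
up 6.59 [0.3932 0.2524 0.3589] [ 0.9  0.  -4.8] [ 0.06  0.08 -0.  ] 0.0327 40.0
over 7.58 [ 0.5078 -0.0172  0.3596] [ 0.5  0.7 -4.8] [ 0.06  0.04 -0.  ] 0.0326 40.0
```

```bash
python3 - <<'E'
from h import *
zg=float(open("zg").read())
def S(m):
    s=telemetry.get_state(); print(m,round(s["t"],2),s["position"].round(4),s["force"].round(1),s["moment"].round(2),round(s["finger_gap"],4)); return s
arm.servo_line([*C,zg+.064],feed=.15); arm.dwell(.2); S("pre")
print(arm.servo_line([*C,zg+.0505],feed=.03,force_limit=5)); arm.dwell(.1); s=S("down")
print("lid z",s["position"][2]-zg)
E
```

```text
pre 8.78 [ 0.5084 -0.0184  0.2492] [-0.2 -0.1 -3.1] [ 0.01  0.01 -0.02] 0.0329
True
down 9.32 [ 0.508  -0.0184  0.2356] [-0.7 -0.3  4.6] [-0.02 -0.02 -0.06] 0.0325
lid z 0.05109109996619396
```

```bash
cat >> h.py <<'E'
OFF=74.5
def S(m):
    s=telemetry.get_state(); print(m,round(s["t"],2),s["position"].round(4),s["tcp_rot"][2].round(1),s["force"].round(1),s["moment"].round(2),round(s["finger_gap"],4)); return s
def pose(k,th,up=0.):
    return [*axis(k),.111-.008+.147-.0045*th+up]
def yaw(k,th,flip): return (YAW+ANG[k]+180+OFF-np.degrees(th)+180*flip+180)%360-180
def plan(k,t0,t1):
    best=None
    for fl in (0,1):
        q=[kin.solve_ik(pose(k,t),[180,0,yaw(k,t,fl)]) for t in np.linspace(t0,t1,5)]
        if any(x is None for x in q): continue
        j=np.array(q)[:,5]
        if np.abs(np.diff(j)).max()>60: continue
        c=abs(j[0]-telemetry.get_state()["joint_pos"][5])
        if best is None or c<best[0]: best=(c,fl)
    return best[1]
def turn(k,t0,steps,mz=None):
    fl=plan(k,t0,steps[-1]); o=lambda t:[180,0,yaw(k,t,fl)]
    arm.reach(pose(k,t0,.045),o(t0)); arm.servo_line(pose(k,t0),feed=.12)
    jaws.gripper_close(60); m0=S(k+" grip")["moment"][2]
    for t in steps:
        arm.reach(pose(k,t),o(t)); s=S(f"{k} {t:.2f}")
        if mz and abs(s["moment"][2]-m0)>mz: print("stop felt"); break
    jaws.open_jaws(); arm.servo_line(pose(k,t,.045),feed=.15); S("clear")
E
python3 - <<'E'
from h import *
jaws.open_jaws(); S("rel"); arm.servo_line([*C,.30],feed=.15)
cv2.imwrite("pics/lidin.png",fixed("scene")[0])
turn("a",.03,[.71])
arm.reach([.46,-.02,.36],[180,0,180]); cv2.imwrite("pics/w2.png",wrist()[0]); S("v")
E
```

```text
rel 10.24 [ 0.5078 -0.0183  0.2352] -165.0 [ 0.3 -0.6  0.1] [ 0.01 -0.01  0.04] 0.0882
a grip 13.73 [0.554  0.0477 0.2505] 128.2 [1.8 2.8 4.3] [ 0.49 -0.24  0.02] 0.0117
a 0.71 14.43 [0.554  0.0477 0.2474] 89.2 [2.5 2.9 5.9] [ 0.46 -0.16 -0.01] 0.0116
clear 16.07 [0.5535 0.0475 0.2915] 89.2 [ 0.3  0.2 -0.7] [-0.14  0.03  0.01] 0.0884
v 17.67 [ 0.4601 -0.0199  0.3596] 180.0 [ 0.4 -0.4 -0.3] [ 0.03 -0.    0.03] 0.088
```

View pics/w2.png

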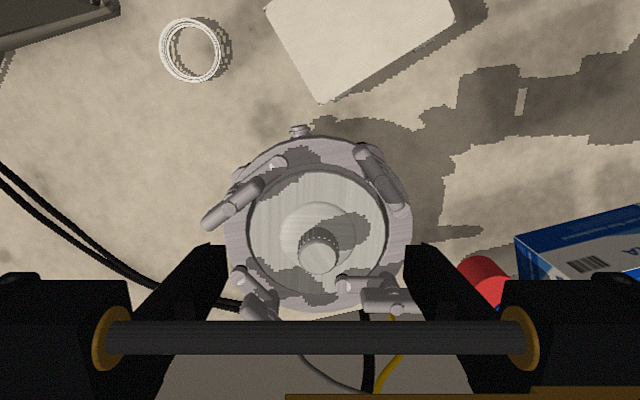

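The lid lies inside the rim with its knob at ≈(319,252). Clamp a has turned and its claw is over the lid's edge at ≈(350,285), and the other three are still open. Next: c, b, d.

```bash
python3 - <<'E'
from h import *
for k in "cbd": turn(k,.03,[.71])
E
```

```text
c grip 20.1 [ 0.4631 -0.0841  0.2504] 128.2 [1.3 2.2 5.4] [ 0.38 -0.13 -0.13] 0.0119
c 0.71 20.79 [ 0.4631 -0.0841  0.2474] 89.2 [1.  1.4 7.1] [0.4  0.07 0.01] 0.0114
clear 22.43 [ 0.4627 -0.0842  0.2915] 89.2 [-1.1  0.2 -0.5] [-0.09  0.06 -0.03] 0.088
b grip 25.14 [0.4425 0.027  0.2504] 38.2 [-1.3  0.5  7.6] [-0.01  0.37 -0.15] 0.0116
b 0.71 25.83 [0.4423 0.0273 0.2474] -0.8 [-3.   3.5  8.4] [ 0.46  0.51 -0.05] 0.0114
clear 27.48 [0.4422 0.0271 0.2915] -0.8 [-0.2  0.8  0. ] [0.03 0.13 0.02] 0.0882
d grip 29.92 [ 0.5742 -0.0639  0.2504] 38.2 [-2.4 -0.8  5.9] [-0.12  0.32  0.06] 0.0112
d 0.71 30.61 [ 0.5741 -0.0636  0.2473] -0.8 [-1.   1.2  6.5] [ 0.26  0.5  -0.05] 0.0114
clear 32.25 [ 0.574  -0.0638  0.2915] -0.8 [ 0.2 -0.  -0.1] [ 0.05  0.12 -0.02] 0.0881
```

```bash
python3 - <<'E'
from h import *
turn("a",.71,[1.36,1.40,1.44,1.48,1.52],mz=.5)
E
```

```text
a grip 35.17 [0.554  0.0475 0.2474] 89.2 [0.8 0.7 6. ] [ 0.09 -0.02  0.06] 0.0115
a 1.36 35.83 [0.554  0.0477 0.2448] 52.0 [0.7 2.8 8.2] [0.13 0.26 0.32] 0.0115
a 1.40 36.08 [0.554  0.0477 0.2446] 49.7 [1.3 2.8 8.5] [0.25 0.22 0.48] 0.0117
a 1.44 36.33 [0.554  0.0478 0.2445] 47.5 [0.3 3.7 9.5] [0.25 0.27 0.6 ] 0.0115
stop felt
clear 37.98 [0.5535 0.0475 0.2882] 47.4 [ 0.4 -0.2 -0.4] [-0.03  0.12  0.02] 0.0878
```

```bash
python3 - <<'E'
from h import *
turn("c",.71,[1.38,1.42,1.46,1.50,1.54],mz=1.0)
E
```

```text
c grip 40.62 [ 0.4631 -0.0843  0.2474] 89.2 [-0.1  0.6  5.8] [ 0.07  0.05 -0.04] 0.0113
c 1.38 41.3 [ 0.4628 -0.0843  0.2446] 50.9 [-4.3  0.4 10. ] [0.24 0.53 0.39] 0.0113
c 1.42 41.55 [ 0.4628 -0.0842  0.2445] 48.6 [-3.2  0.1 10.7] [0.25 0.51 0.46] 0.0114
c 1.46 41.8 [ 0.4628 -0.0842  0.2444] 46.4 [-3.8 -0.1 12.6] [0.34 0.6  0.99] 0.011
stop felt
clear 43.44 [ 0.4627 -0.0842  0.2881] 46.2 [ 0.4 -0.2 -1.6] [-0.07  0.17  0.02] 0.0883
```

```bash
python3 - <<'E'
from h import *
for k in "bd": turn(k,.71,[1.40,1.44,1.48,1.52],mz=.85)
E
```

```text
b grip 46.09 [0.4425 0.0272 0.2473] -0.8 [-0.3  2.5  6.7] [ 0.39  0.3  -0.09] 0.0116
b 1.40 46.79 [0.4424 0.0276 0.2444] -40.3 [-2.8  5.7 11.2] [0.84 0.32 0.23] 0.0115
b 1.44 47.04 [0.4424 0.0276 0.2443] -42.5 [-1.8  6.6 12.3] [0.99 0.38 0.75] 0.0115
b 1.48 47.29 [0.4423 0.0277 0.2443] -44.8 [-3.1  6.7 13.8] [1.14 0.46 1.14] 0.0118
stop felt
clear 48.93 [0.4423 0.0271 0.288 ] -44.9 [-0.8 -0.8 -0.4] [ 0.07  0.09 -0.01] 0.0883
d grip 51.45 [ 0.5742 -0.0636  0.2474] -0.8 [-1.8  2.2  5.4] [0.36 0.37 0.03] 0.0117
d 1.40 52.15 [ 0.5743 -0.0635  0.2445] -40.3 [-0.3  2.7  6.5] [0.65 0.39 0.22] 0.0117
d 1.44 52.4 [ 0.5743 -0.0634  0.2444] -42.5 [-1.2  3.1  7.3] [0.67 0.47 0.61] 0.0116
d 1.48 52.65 [ 0.5743 -0.0634  0.2444] -44.8 [-0.8  2.1  9. ] [0.64 0.5  1.  ] 0.0118
stop felt
clear 54.29 [ 0.574  -0.0638  0.288 ] -44.9 [ 0.7 -0.6 -0.7] [ 0.09  0.13 -0.02] 0.0884
```

The other screws reach a clear stop at about 1.42. a's reading was weaker, so I'll give it a brief check turn, then back off and look.

```bash
python3 - <<'E'
from h import *
turn("a",1.42,[1.45,1.48],mz=.9)
arm.reach([.46,-.02,.36],[180,0,90]); S("v"); 
arm.reach([.40,-.02,.38],[180,0,180]); S("v")
cv2.imwrite("pics/w3.png",wrist()[0])
E
```

```text
a grip 57.26 [0.5538 0.0474 0.2442] 48.6 [-1.3 -0.9  4.7] [-0.19  0.32  0.3 ] 0.0116
a 1.45 57.51 [0.5538 0.0474 0.2442] 46.9 [-1.7 -1.3  6.9] [-0.22  0.35  0.63] 0.0115
a 1.48 57.76 [0.5538 0.0474 0.2442] 45.2 [-1.9 -1.3  7.4] [-0.17  0.42  0.94] 0.0117
clear 59.4 [0.5535 0.0475 0.288 ] 45.1 [-0.4 -0.2 -0.9] [-0.07  0.14 -0.03] 0.088
v 60.31 [ 0.4603 -0.02    0.3592] 89.9 [-0.7  0.7  0.3] [-0.07  0.07  0.01] 0.0883
v 61.74 [ 0.4002 -0.0199  0.3798] 180.0 [-0.6 -0.   0. ] [-0.01  0.03  0.02] 0.0883
```

View pics/w3.png

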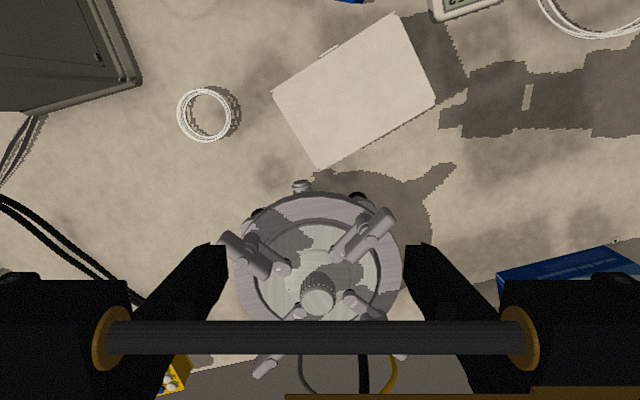

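The picture shows the wings at ≈(245,253), (368,235), (275,355) and (385,340) all turned radially, with their claws pressing the lid around the knob at ≈(318,292). The arm is clear of everything, so I'll hand in.

```bash
python3 -c "
from workcell import order
print(order.job_done())"
```

```text
the job is handed in; nothing more can be done
None
```

The lid is seated inside the rim and all four clamp screws are at their stops, turned in the order a, c, b, d, halfway first and then fully, with a short check turn on a at the end. I handed the job in at about 62 s with the arm clear.

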